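Load a plank offcut into the drilling jig and snap the sprung keeper over its end

TASK

Slide the white plank along the bed of the drilling jig until it butts against the stop screw, and press it there for half a second with a steady push of about 10 N, never as much as 20 N. Then let go and tip the spring-loaded keeper at the other end of the jig, with less than 20 N, just past its snap point and leave it to spring by itself against the end of the plank, so that it holds the plank tight on the stop; do not push on it once it has sprung over. Leave the tools lying around the jig where they are.

Things in the scene. Friction and masses are not known exactly. Their poses are not given: they have to be found in the camera images.
- jig: Drilling jig fixed to the bench: aluminium bed 315 mm long, 80 wide, 30 thick, with steel side fences and, at one end, a sprung flap (the keeper). Origin on its underside, on the centre line; x along the bed toward the keeper, y across, z up. The bed spans x -175 to +140 mm, its top is at z 30 mm.
- bed_gap (a point): On the bed's top, centre line (jig x +12.5 mm): middle of the 115 mm long stretch between the two pairs of fences, where the plank's sides are free to be gripped. The fences are 14 mm high above the bed, 7 mm thick, 50 mm apart inside, at jig x -120 to -45 mm and +70 to +135 mm.
- stop_block: Steel block fixed on the bed's end away from the keeper, 24 mm (x) by 70 by 34 high; axes as the jig's; origin at the bottom of its face toward the plank (jig x -148, z 30 mm). From that face, 11 mm above the bed, a rigid stop screw with a 17 mm round head projects by 16 to 32 mm, set differently each time and not reported. The plank's end butts on this head.
- plank: White laminated plank offcut, 270 mm long, 46 wide, 18 thick, 0.18 to 0.35 kg, loose on the jig's bed between the fences (2 mm play each side). Origin at the centre of its underside, x along its length (as the jig's x), z up. It starts 18 to 47 mm short of the stop screw, must go toward the jig's -x, and is in the keeper's way until it is home.
- keeper (a joint): Angle of the keeper flap. 0 = open, at its stop, leaning outward (jig +x) 0.73 rad from upright, where it starts; grows as it is tipped up toward the plank. Snap point about 0.78 rad: below it the spring returns it to 0, beyond it drives it on, damped, within 0.5 s, onto the plank's upper end edge, where it rests at 1.02 to 1.36 rad (plank home) pressing with about 5 to 11 N.
- keeper_hinge (a point): Middle of the keeper's hinge line, which runs across the jig (along its y) at jig x 170, z 8 mm, between two steel cheeks 18 mm high, 78 mm apart over their outsides. The keeper is a steel plate 44 mm wide and 6 thick with a round bar (12 mm diameter, 50 long) along its free edge, 92 mm from the hinge line.
- keeper_bar (a point): Middle of the axis of that polished, slippery round bar. At the start 62 mm outward (jig +x) of the hinge and 76 mm above the bench; at the snap point 100 mm above the bench. A slow level push on it from outside toward the jig's -x tips the keeper: it takes about 10 N at the start (spring torque 0.53 N m at 0), sinking to nothing at the snap point.
- tape_measure: Bystander: yellow tape measure, 66x81x32 mm, origin at the middle of its underside.
- grease_tin: Bystander: round tin with a lid, 67 mm diameter, 58 mm high, origin at the centre of its underside.
- spanner: Bystander: combination spanner lying flat, 200 mm long along its y, origin at the middle of its underside.
- hammer: Bystander: hammer with a wooden handle, 250 mm long along its y, head 105 mm wide, origin at the middle of its underside.

How it is judged:
By the outcome, as a careful person would: the job done as asked, in the order asked, and still so for the second after the job is handed in, with the robot touching nothing.
It also fails if it takes over 67 s, if anything falls off the work surface, if the arm or the gripper's body presses on something with over 40 N, if the wrist force passes 120 N, or if a joint passes its speed limit or range.

ROBOT

A 6-joint arm with a two-finger parallel gripper is mounted at the origin on a cart in front of the work surface, level with it; the furniture and walls round the work are solid. World frame = base frame: x ahead of the robot, y to its left, z up, the work surface at z = 0. Lengths are in m, angles in degrees, forces in N, time in s.
With the tool pointing down it reaches from about 0.325 to 1 m from the base axis. Payload 5.1 kg.
Tool frame: the origin (TCP) lies at the very end of the fingers, on their centre line; the grasp point (between the pads) lies grip_point_offset behind it (grip_point_offset is the distance from the TCP to the grasp point, in m); z points along the fingers, x is the direction in which the jaws open and shut, and the axes are right-handed (so a half turn about z gives the same grasp; the last joint's range is limited). The gripper opens to 85 mm and grips with 20 to 120 N. Pads are 22 mm wide; open, the fingers measure 114 mm over their backs; the gripper's body (76 mm by 85 mm) begins 54 mm behind the grasp point. The pads swing forward as they close: fully open they stand 13 mm farther back than shut.
Start: joints at [69.465, 7.093, 94.555, -0, 78.352, -4.733], TCP at [0.177, 0.625, 0.231] pointing down, gripper open.
Joint ranges: [-149.61, 149.61], [-58.7, 133.49], [1.44, 155.28], [-77.14, 257.14], [18.33, 153.61], [-166.67, 166.67]. Speed limits (degrees/s): [147.25, 147.25, 180, 180, 180, 180].

INTERFACE

Orientations are given as a 3x3 rotation matrix whose columns are the frame's x, y, z axes.
In Python, from plant import * gives the robot as it stands. The module is installed in compiled form; this text tells all that it offers.
- The arm moves only by the shell command python3 -m jog 'ROWS'. ROWS is JSON, a list of rows, each an object of numbers: "x", "y", "z": the shift along the tool's x, y, z in mm; "rx", "ry", "rz": the turn, a rotation vector about the tool's x, y, z in rad; "hand": the finger opening in mm, from 0 to 85.4. A call has exactly 10 rows; each row is the pose to reach, as a shift and turn from the pose measured when the call began, along the tool's axes at that moment; what a row does not reach only later rows make up. A row lasts 1/10 s, in which the tool goes at most 50 mm and 8.59 degrees, less where a joint would pass 70% of its speed; a pose out of reach is approached as far as the arm can. A call with a gripper value outside its range is refused whole. The fingers move at their own pace and stop on an object; the grip force is fixed at half the most. Time passes only in rows, so rows that repeat a pose let the fingers close, or fill a call up. It gives the time, the measured TCP pose, the force and the opening at its end, in the units of the state.
- observe(): the state, without advancing time (a new reading comes with each control period).
- capture(name): name is "scene" or "top" or "wrist"; returns (picture, depth): 420x560x3 uint8, red, green, blue; 420x560 float32, m along the optical axis (not along the pixel's ray), 0 where there is no reading.
- calibration(name): a dict with "mtx" (3x3 intrinsics, pixels), "pose" (4x4, takes a point from camera to world coordinates). Camera axes: x right, y up, looking along -z (the intrinsics and any distortion apply to the point x, -y, -z); pixel columns grow to the right and rows downward; lengths in m; the calibration is good to about 2 mm. A picture is of the moment at which its call begins: read the wrist's pose just before it. calibration takes no time and is no camera call; for the wrist camera it gives the pose at the moment of the call.
- hand_in(): hands the job in, once; it reports no verdict.
The state is a dict: "t": time; "joint_pos": joint angles; "joint_velocities": joint speeds; "effort": joint torques, N m; "tool_pos": TCP position; "tool_rot": TCP orientation; "wrist_force": force on the tool from outside, world axes, zero at the start; "torque": the same for the moment, N m; "width": finger opening in m.
Only numpy, scipy, OpenCV 4.12 (cv2) and the standard library are available. Lean on these libraries where they do the work, as an engineer would, in place of code of your own. Each camera call takes 0.05 s, during which the arm holds its last target. There are 200 camera calls.

## Working session

There is one attempt and no reset: what is moved stays moved. The work goes in short steps, Python scripts to look and compute and a shell command to move; the robot and the scene stay as the last step left them, time stands still between calls to the robot, and variables do not carry over. Pictures are saved under pics/ and viewed, about 8 in all and at most 12, crops included, and the job is handed in when it is done.

```bash
mkdir -p pics; python3 - <<'E'
from plant import *
import cv2,numpy as np
s=observe();print({k:np.round(v,3).tolist() for k,v in s.items()})
for n in("scene","top"):
    p,d=capture(n);c=calibration(n);np.savez(f"{n}.npz",p=p,d=d,K=c["mtx"],T=c["pose"],)
    print(n,c); cv2.imwrite(f"pics/{n}0.png",p[...,::-1])
E
```

```text
{'t': 0.0, 'joint_pos': [69.465, 7.135, 94.635, -0.0, 78.352, -4.731], 'joint_velocities': [-0.085, 0.016, 0.062, -0.108, 0.003, 0.014], 'effort': [-0.001, -42.361, -36.545, -0.0, 0.007, 0.0], 'tool_pos': [0.177, 0.625, 0.23], 'tool_rot': [[0.272, 0.962, -0.001], [0.962, -0.272, -0.002], [-0.002, -0.0, -1.0]], 'wrist_force': [0.128, -0.125, 0.44], 'torque': [-0.016, -0.004, -0.039], 'width': 0.085}
scene {'mtx': array([[502.46184952,   0.        , 275.64671221],
       [  0.        , 502.46184952, 221.64984718],
       [  0.        ,   0.        ,   1.        ]]), 'pose': array([[ 0.91810494,  0.28106041, -0.27944295,  0.21371317],
       [-0.39586391,  0.68474423, -0.61189632, -0.777474  ],
       [ 0.01936711,  0.67240642,  0.73992873,  1.12005209],
       [ 0.        ,  0.        ,  0.        ,  1.        ]])}
top {'mtx': array([[387.10322957,   0.        , 278.55256942],
       [  0.        , 387.10322957, 215.47736742],
       [  0.        ,   0.        ,   1.        ]]), 'pose': array([[-0.01596646,  0.98902584, -0.14687735,  0.48107183],
       [-0.9998527 , -0.01671798, -0.00388355,  0.07823443],
       [-0.00629642,  0.14679371,  0.98914709,  1.01911188],
       [ 0.        ,  0.        ,  0.        ,  1.        ]])}
```

View pics/scene0.png

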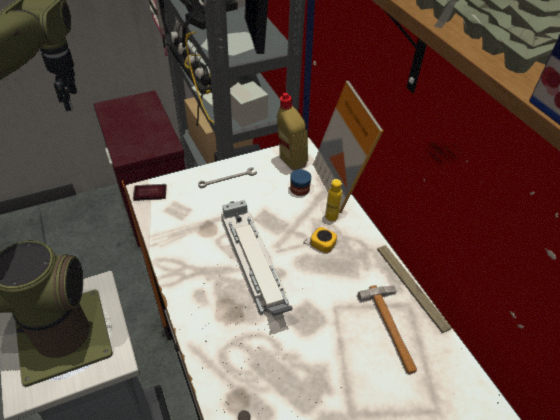

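View pics/top0.png

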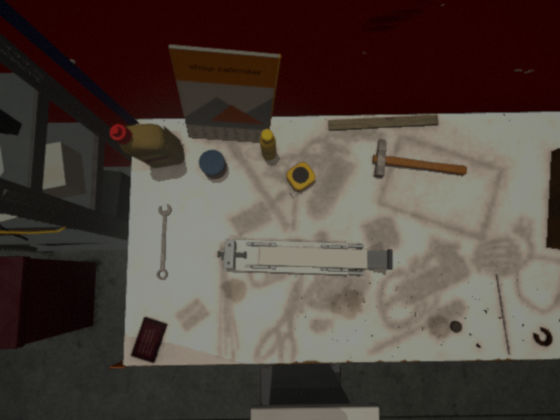

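```bash
cat > h.py <<'E'
import numpy as np
def ray(K,T,u,v,z):
    d=np.array([(u-K[0,2])/K[0,0],-(v-K[1,2])/K[1,1],-1.]);d=T[:3,:3]@d;o=T[:3,3]
    return o+d*(z-o[2])/d[2]
def proj(K,T,P):
    q=(np.asarray(P)-T[:3,3])@T[:3,:3]
    return np.array([K[0,2]-K[0,0]*q[...,0]/q[...,2],K[1,2]+K[1,1]*q[...,1]/q[...,2]]).T
def pts(d,K,T):
    v,u=np.indices(d.shape);c=np.stack([(u-K[0,2])/K[0,0]*d,-(v-K[1,2])/K[1,1]*d,-d],-1)
    return c@T[:3,:3].T+T[:3,3]
E
python3 - <<'E'
from h import *
import cv2
f=np.load("top.npz");K,T=f["K"],f["T"]
c=f["p"][225:290,205:405];cv2.imwrite("pics/topc.png",cv2.resize(c,None,fx=4,fy=4,interpolation=cv2.INTER_CUBIC)[...,::-1])
P=pts(f["d"],K,T)
print("bench z",np.median(P[300:330,300:330,2]))
for r in range(238,282,3):print(r,(P[r,215:400:6,2]*1000).astype(int))
W=P[...,2];m=(W>.04)&(W<.056);m[:235]=0;m[282:]=0;m[:,:215]=0;m[:,400:]=0
print(cv2.minAreaRect(P[m][:,:2].astype(np.float32)))
for b in((.06,.072),(.074,.1)):
    q=P[235:285,215:400][(W[235:285,215:400]>b[0])&(W[235:285,215:400]<b[1])];print(b,len(q),q.mean(0) if len(q) else 0,cv2.minAreaRect(q[:,:2].astype(np.float32)) if len(q) else 0)
E
```

```text
bench z -0.0003391819688524089
238 [ 2  0  0  2 -1 -2  1  0  0  1  0  0  0 -4  0  0  0  0  0 -2  1  0 -1 -2
 -2 -3 -1 -2  2  1 -2]
241 [ 0 -2 65 62 30 28 24 29 29 28 26 26 25 27 -1 -4  0  2  0 -2 -2  2  0 -1
 -1  2 -3 -2  0  3  0]
244 [ 1  0 63 63 32 29 43 44 46 45 44 31 28 28 29 28 29 28 28 31 29 29 29 17
 15  2  0  0  1 -3  1]
247 [ 2  0 63 63 33 31 31 31 47 48 48 48 44 47 28 28 27 30 43 45 42 44 43  9
 15  0 -1  0 -1 -1 -1]
250 [-2  0 62 66 31 28 31 30 46 47 47 47 49 45 44 46 49 47 47 48 46 46 49 48
 45 44  2 -4 -1 79 -2]
253 [-3 48 61 61 45 48 30 30 44 50 50 48 48 44 45 48 47 49 48 50 44 47 46 45
 46 47 40 55 65 80 -1]
256 [ 0 -3 64 64 44 50 27 28 47 48 51 46 48 48 47 45 46 46 48 47 45 49 48 46
 46 47 39 54 66 79 -2]
259 [ 1 -1 63 60 31 29 30 31 46 45 47 47 47 51 50 49 49 49 46 48 51 50 46 46
 46 48 41 52 65 79 -4]
262 [   1    0   63   61   30   30   28   28   46   45   46   47   50   48
   49   51   48   50   46   49   46   45 1019   46   49   46   35   53
   65   81    1]
265 [-2 -3 63 58 28 43 44 41 29 27 30 47 48 49 49 46 46 48 48 51 48 48 48 46
 44 44 41 53 63 81  1]
268 [ 
[... 349 characters left out ...]
4   -1]
277 [-3  0 -1  0 -1  0  0  1  0  2 -1  0 -3 -3  1  2  2 -3  0 -1  0 -1  0  1
 -1 -2 -2  2  2 -2  1]
280 [  -2   -1    0    1   -1   -3    0   -2    0   -1   -3    0    0 1019
    0    0    3    1    2    0    1    0    0   -5    1    0    1    0
    0    1    0]
((0.5215014815330505, 0.036644041538238525), (0.402698814868927, 0.06653299182653427), 87.6103744506836)
(0.06, 0.072) 376 [0.52463116 0.09891352 0.06433649] ((0.5253200531005859, 0.020110726356506348), (0.3990648686885834, 0.06660240143537521), 88.37443542480469)
(0.074, 0.1) 104 [ 0.51033534 -0.1823926   0.08026656] ((0.5102684497833252, -0.18229231238365173), (0.04828278347849846, 0.012480542995035648), 0.7816845774650574)
```

View pics/topc.png

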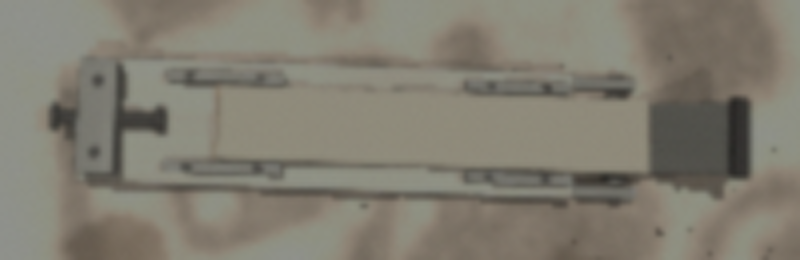

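```bash
python3 - <<'E'
from h import *
import cv2, plant
print("gpo",getattr(plant,"grip_point_offset",None))
f=np.load("top.npz");K,T=f["K"],f["T"];P=pts(f["d"],K,T);Q=P[232:285,210:400].reshape(-1,3)
z=Q[:,2]
bl=Q[(z>.055)&(z<.075)&(Q[:,1]>.1)];bar=Q[(z>.072)&(z<.09)&(Q[:,1]<-.1)]
a,b=bl[:,:2].mean(0),bar[:,:2].mean(0)
print("block",a,cv2.minAreaRect(bl[:,:2].astype('f')),"bar",b,"dist(392)",np.linalg.norm(a-b))
# image rays
kb=ray(K,T,389.75,259.5,.08);kf=ray(K,T,205+100/4,225+118/4,.064);print("img block",kf,"img bar",kb,np.hypot(*(kf-kb)[:2]))
# scene check
g=np.load("scene.npz");S=pts(g["d"],g["K"],g["T"]).reshape(-1,3);S=S[(abs(S[:,0]-.52)<.08)&(S[:,1]<.25)&(S[:,1]>-.23)]
z=S[:,2];sb=S[(z>.056)&(z<.075)&(S[:,1]>.1)];sr=S[(z>.072)&(z<.09)&(S[:,1]<-.1)]
print("scene block",np.median(sb[:,:2],0),len(sb),"bar",np.median(sr[:,:2],0),len(sr))
o=a; ux=(b-a)/np.linalg.norm(b-a);uy=np.array([-ux[1],ux[0]])
# plank mask: bright-ish & height
J=np.c_[(Q[:,:2]-a)@ux-.160,(Q[:,:2]-a)@uy,Q[:,2]]*1000
pl=J[(J[:,2]>41)&(J[:,2]<55)&(abs(J[:,1])<21)]
xs=np.sort(pl[:,0]);print("z45 pts x",xs[:6],xs[-6:])
h,_=np.histogram(xs,np.arange(-150,220,5));print(h)
yaw=np.degrees(np.arctan2(ux[1],ux[0]));print("ux",ux,"yaw",yaw)
# plank sides: centroid per x in gap
for lo in(-30,-5,20,45):
    s=J[(J[:,0]>lo)&(J[:,0]<lo+25)&(J[:,2]>40)&(abs(J[:,1])<40)];print(lo,s[:,1].min(),s[:,1].max(),s[:,1].mean())
for lo in(-150,-40,0,40):
    s=J[(J[:,0]>lo)&(J[:,0]<lo+25)&(J[:,2]>20)&(abs(J[:,1])<60)];print("bed",lo,s[:,1].min(),s[:,1].max())
o=a+ux*.16
for x in(12.5,30,250):print(x,o+ux*x/1000)
for n in("x",):
    for x,zz in((-148,64),(-116,49)):print(proj(K,T,np.r_[o+ux*x/1000,zz/1000]))
E
```

```text
gpo 0.0187
block [0.53012279 0.20595984] ((0.5297890305519104, 0.20654048025608063), (0.02437519282102585, 0.06881415843963623), 86.73555755615234) bar [ 0.51014624 -0.18165714] dist(392) 0.38813140508591304
img block [0.52789595 0.20293746 0.064     ] img bar [ 0.50885952 -0.18405171  0.08      ] 0.38745709006647994
scene block [0.52708591 0.20332553] 164 bar [ 0.50699661 -0.18709196] 99
z45 pts x [-191.79495031 -191.76264839 -191.41929492 -191.39699568 -191.38007146
 -189.96876097] [206.72804015 207.32023747 208.86949724 209.0072967  209.02271581
 209.10008427]
[15  8  7  8  8 12  0  0  0  0  0  0 17 34 34 34 34 33 33 32 33 34 34 32
 34 34 34 34 34 34 34 34 34 33 34 34 34 34 34 33 34 34 34 34 33 34 34 33
 33 34 34 34 34 34 34 34 32 34 35 33 34 34 33 33 35 33 17  0 11 30 45 23
  0]
ux [-0.05146851 -0.99867462] yaw -92.95023199601924
-30 -22.795315762858007 22.647634806424996 -0.10529517751719811
-5 -21.940419344036833 23.109022271736936 -0.08397520120047748
20 -22.84054677091192 21.817111261617974 0.03552719022091317
45 -29.17200683097317 22.838171817756287 -0.2274938464843324
bed -150 -39.309404134188675 40.32895019562636
bed -40 -42.41211164799511 39.226384909175266
bed 0 -39.022937520598475 39.97111555192263
bed 40 -39.899394793166785 39.318785645649896
12.5 [0.52124447 0.03368847]
30 [0.52034377 0.01621166]
250 [ 0.5090207  -0.20349675]
[233.64213068 253.78389041]
[247.15679068 254.53045794]
```

The top view puts the block at jig (-160, 0) and the bar 388 mm from it (392 expected). The jig yaw is -92.95°, the plank is centred, and the gap to the screw is about 32 mm. Moving toward the grasp point.

```bash
cat > st.py <<'E'
import sys
from plant import *
import numpy as np
ux=np.array([-.05147,-.99867,0]);uy=np.array([.99867,-.05147,0]);o=np.array([.5209,.0456,0])
def jig(p):
    d=np.asarray(p)-o;return np.round(1000*np.array([d@ux,d@uy,d[2]]),1)
s=observe();R=s["tool_rot"];R=np.array(R);p=np.array(s["tool_pos"])
f=np.array(s["wrist_force"])
print("t",round(s["t"],2),"jig tcp",jig(p),"F jig",np.round([f@ux,f@uy,f[2]],1),"w",round(s["width"],4))
if len(sys.argv)>1:
    j=np.array(eval(sys.argv[1]))/1000;t=o+ux*j[0]+uy*j[1]+[0,0,j[2]]
    Rt=np.c_[uy,ux,[0,0,-1]]
    import cv2
    print("shift mm",np.round(1000*R.T@(t-p),1),"rotvec",np.round(cv2.Rodrigues(R.T@Rt)[0].ravel(),4))
E
python3 -m jog '[{"x":-33,"y":33,"rz":0.09},{"x":-66,"y":66,"rz":0.18},{"x":-99,"y":99,"rz":0.27},{"x":-132,"y":132,"rz":0.36},{"x":-165,"y":165,"rz":0.45},{"x":-198,"y":198,"rz":0.54},{"x":-231,"y":231,"rz":0.63},{"x":-264,"y":264,"rz":0.72},{"x":-297,"y":297,"rz":0.81},{"x":-330,"y":330,"rz":0.9}]'
python3 st.py "[35,0,130]"
```

```text
t 0.1 jig tcp [-560.8 -373.4  230.2] F jig [ 0.1  0.3 -0. ] w 0.0855
shift mm [-497.6  496.6  101. ] rotvec [1.2000e-03 1.7000e-03 1.3465e+00]invalid input
```

```bash
python3 -m jog '[{"x":-33,"y":33,"z":0,"rx":0,"ry":0,"rz":0.09,"hand":85},{"x":-66,"y":66,"z":0,"rx":0,"ry":0,"rz":0.18,"hand":85},{"x":-99,"y":99,"z":0,"rx":0,"ry":0,"rz":0.27,"hand":85},{"x":-132,"y":132,"z":0,"rx":0,"ry":0,"rz":0.36,"hand":85},{"x":-165,"y":165,"z":0,"rx":0,"ry":0,"rz":0.45,"hand":85},{"x":-198,"y":198,"z":0,"rx":0,"ry":0,"rz":0.54,"hand":85},{"x":-231,"y":231,"z":0,"rx":0,"ry":0,"rz":0.63,"hand":85},{"x":-264,"y":264,"z":0,"rx":0,"ry":0,"rz":0.72,"hand":85},{"x":-297,"y":297,"z":0,"rx":0,"ry":0,"rz":0.81,"hand":85},{"x":-330,"y":330,"z":0,"rx":0,"ry":0,"rz":0.9,"hand":85}]'
python3 st.py "[35,0,130]"
```

```text
t: 1.1
tool_pos: [0.4048, 0.2157, 0.2305]
tool_rot: [[0.924, 0.382, -0.001], [0.382, -0.924, -0.002], [-0.001, 0.001, -1.0]]
wrist_force: [0.2, 1.5, -0.6]
width: 0.0848
t 1.1 jig tcp [-163.9 -124.7  230.5] F jig [-1.5  0.1 -0.6] w 0.0848
shift mm [ 27.6 233.  100.7] rotvec [0.0016 0.001  0.443 ]
```

All keys are required.

```bash
python3 -m jog '[{"x":4,"y":33,"z":10,"rx":0,"ry":0,"rz":0.07,"hand":85},{"x":8,"y":66,"z":20,"rx":0,"ry":0,"rz":0.14,"hand":85},{"x":12,"y":100,"z":35,"rx":0,"ry":0,"rz":0.21,"hand":85},{"x":16,"y":133,"z":50,"rx":0,"ry":0,"rz":0.28,"hand":85},{"x":20,"y":167,"z":65,"rx":0,"ry":0,"rz":0.35,"hand":85},{"x":24,"y":200,"z":80,"rx":0,"ry":0,"rz":0.4,"hand":85},{"x":27.6,"y":225,"z":95,"rx":0,"ry":0,"rz":0.443,"hand":85},{"x":27.6,"y":233,"z":100,"rx":0,"ry":0,"rz":0.443,"hand":85},{"x":27.6,"y":233,"z":100,"rx":0,"ry":0,"rz":0.443,"hand":85},{"x":27.6,"y":233,"z":100,"rx":0,"ry":0,"rz":0.443,"hand":85}]'
python3 st.py "[35,0,40]"
python3 - <<'E'
from plant import *
import cv2,numpy as np
from h import *
c=calibration("wrist");p,d=capture("wrist");np.savez("w.npz",p=p,d=d,K=c["mtx"],T=c["pose"]);cv2.imwrite("pics/w0.png",p[...,::-1])
E
```

```text
t: 2.1
tool_pos: [0.5189, 0.0112, 0.131]
tool_rot: [[0.999, -0.051, -0.001], [-0.051, -0.999, -0.001], [-0.001, 0.001, -1.0]]
wrist_force: [-0.0, -0.3, -0.1]
width: 0.085
t 2.1 jig tcp [ 34.4  -0.3 131. ] F jig [ 0.3  0.  -0.1] w 0.085
shift mm [ 0.3  0.5 91. ] rotvec [0.0014 0.0007 0.0007]
```

View pics/w0.png

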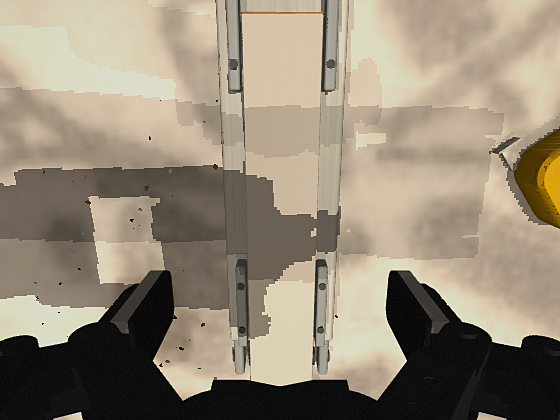

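```bash
python3 - <<'E'
from h import *
from st import ux,uy,o,jig
f=np.load("w.npz");K,T=f["K"],f["T"]
print("cam",jig(T[:3,3]))
for u,v,z,n in((242,260,.044,"fence end 70"),(321,260,.044,"same"),(236,92,.044,"fence -45"),(330,92,.044,"same"),(244,13,.048,"plank end"),(322,13,.048,"plank end"),(246,240,.048,"side"),(319,240,.048,"side")):print(n,jig(ray(K,T,u,v,z)))
E
```

```text
t 2.15 jig tcp [ 3.420e+01 -1.000e-01  1.314e+02] F jig [-0.3 -0.8  0.2] w 0.0853
cam [-36.8  -0.8 274. ]
fence end 70 [ 65.9 -26.6  44. ]
same [65.8 27.6 44. ]
fence -45 [-43.8 -27.2  44. ]
same [-43.8  29.4  44. ]
plank end [-85.6 -20.9  48. ]
plank end [-85.7  22.7  48. ]
side [ 49.7 -23.1  48. ]
side [49.6 25.3 48. ]
```

```bash
python3 -m jog '[{"x":1,"y":0.5,"z":25,"rx":0,"ry":0,"rz":0,"hand":85},{"x":1,"y":0.5,"z":50,"rx":0,"ry":0,"rz":0,"hand":85},{"x":1,"y":0.5,"z":70,"rx":0,"ry":0,"rz":0,"hand":85},{"x":1,"y":0.5,"z":85,"rx":0,"ry":0,"rz":0,"hand":85},{"x":1,"y":0.5,"z":92,"rx":0,"ry":0,"rz":0,"hand":80},{"x":1,"y":0.5,"z":97,"rx":0,"ry":0,"rz":0,"hand":70},{"x":1,"y":0.5,"z":97,"rx":0,"ry":0,"rz":0,"hand":62},{"x":1,"y":0.5,"z":97,"rx":0,"ry":0,"rz":0,"hand":56},{"x":1,"y":0.5,"z":97,"rx":0,"ry":0,"rz":0,"hand":52},{"x":1,"y":0.5,"z":97,"rx":0,"ry":0,"rz":0,"hand":50}]'
python3 st.py "[35,0.7,34]"
```

```text
t: 3.15
tool_pos: [0.5206, 0.0107, 0.0351]
tool_rot: [[0.999, -0.05, 0.001], [-0.05, -0.999, -0.002], [0.001, 0.002, -1.0]]
wrist_force: [-0.0, 0.0, -0.0]
width: 0.0499
t 3.15 jig tcp [34.9  1.5 35.1] F jig [-0. -0. -0.] w 0.0499
shift mm [-0.8  0.1  1.1] rotvec [ 0.0015 -0.0015  0.0011]
```

```bash
python3 -m jog '[{"x":-0.5,"y":0,"z":1,"rx":0,"ry":0,"rz":0,"hand":48},{"x":-0.5,"y":0,"z":1,"rx":0,"ry":0,"rz":0,"hand":46},{"x":-0.5,"y":0,"z":1,"rx":0,"ry":0,"rz":0,"hand":43},{"x":-0.5,"y":0,"z":1,"rx":0,"ry":0,"rz":0,"hand":40},{"x":-0.5,"y":0,"z":1,"rx":0,"ry":0,"rz":0,"hand":38},{"x":-0.5,"y":0,"z":1,"rx":0,"ry":0,"rz":0,"hand":38},{"x":-0.5,"y":0,"z":1,"rx":0,"ry":0,"rz":0,"hand":38},{"x":-0.5,"y":0,"z":1,"rx":0,"ry":0,"rz":0,"hand":38},{"x":-0.5,"y":0,"z":1,"rx":0,"ry":0,"rz":0,"hand":38},{"x":-0.5,"y":0,"z":1,"rx":0,"ry":0,"rz":0,"hand":38}]'
python3 st.py "[7,0.7,34]"
```

```text
t: 4.15
tool_pos: [0.5207, 0.0106, 0.0348]
tool_rot: [[0.999, -0.05, 0.002], [-0.05, -0.999, -0.002], [0.003, 0.002, -1.0]]
wrist_force: [-0.9, 0.5, 6.5]
width: 0.0448
t 4.15 jig tcp [34.9  1.6 34.8] F jig [-0.5 -0.9  6.5] w 0.0448
shift mm [ -0.8 -27.9   0.8] rotvec [ 0.0016 -0.0025  0.0011]
```

```bash
python3 -m jog '[{"x":0,"y":-2,"z":0,"rx":0,"ry":0,"rz":0,"hand":38},{"x":0,"y":-5,"z":0,"rx":0,"ry":0,"rz":0,"hand":38},{"x":0,"y":-8,"z":0,"rx":0,"ry":0,"rz":0,"hand":38},{"x":0,"y":-12,"z":0,"rx":0,"ry":0,"rz":0,"hand":38},{"x":0,"y":-16,"z":0,"rx":0,"ry":0,"rz":0,"hand":38},{"x":0,"y":-19,"z":0,"rx":0,"ry":0,"rz":0,"hand":38},{"x":0,"y":-22,"z":0,"rx":0,"ry":0,"rz":0,"hand":38},{"x":0,"y":-24,"z":0,"rx":0,"ry":0,"rz":0,"hand":38},{"x":0,"y":-25,"z":0,"rx":0,"ry":0,"rz":0,"hand":38},{"x":0,"y":-25,"z":0,"rx":0,"ry":0,"rz":0,"hand":38}]'
python3 st.py
python3 - <<'E'
from plant import *
import cv2,numpy as np
c=calibration("wrist");p,d=capture("wrist");np.savez("w1.npz",p=p,d=d,K=c["mtx"],T=c["pose"]);cv2.imwrite("pics/w1.png",p[...,::-1])
E
```

```text
t: 5.15
tool_pos: [0.522, 0.0359, 0.0348]
tool_rot: [[0.999, -0.05, 0.003], [-0.05, -0.999, -0.001], [0.003, 0.001, -1.0]]
wrist_force: [0.7, -0.6, 3.2]
width: 0.0448
t 5.15 jig tcp [ 9.6  1.6 34.8] F jig [0.6 0.7 3.2] w 0.0448
```

View pics/w1.png

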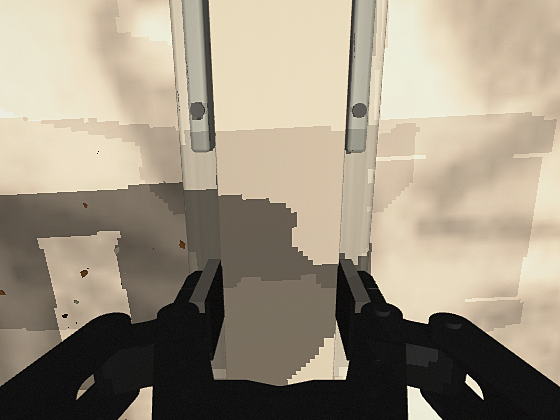

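```bash
python3 -m jog '[{"x":0,"y":-0.4,"z":0,"rx":0,"ry":0,"rz":0,"hand":38},{"x":0,"y":-0.8,"z":0,"rx":0,"ry":0,"rz":0,"hand":38},{"x":0,"y":-1.2,"z":0,"rx":0,"ry":0,"rz":0,"hand":38},{"x":0,"y":-1.6,"z":0,"rx":0,"ry":0,"rz":0,"hand":38},{"x":0,"y":-2,"z":0,"rx":0,"ry":0,"rz":0,"hand":38},{"x":0,"y":-2.4,"z":0,"rx":0,"ry":0,"rz":0,"hand":38},{"x":0,"y":-2.8,"z":0,"rx":0,"ry":0,"rz":0,"hand":38},{"x":0,"y":-3,"z":0,"rx":0,"ry":0,"rz":0,"hand":38},{"x":0,"y":-3,"z":0,"rx":0,"ry":0,"rz":0,"hand":38},{"x":0,"y":-3,"z":0,"rx":0,"ry":0,"rz":0,"hand":38}]'
python3 st.py
python3 - <<'E'
from plant import *
from st import jig,ux,uy,o
from h import *
import cv2
p,d=capture("top");c=calibration("top");K,T=c["mtx"],c["pose"]
a=proj(K,T,np.r_[(o-ux*.16)[:2],.06]);print(a)
cv2.imwrite("pics/t1.png",cv2.resize(p[232:276,212:282],None,fx=10,fy=10,interpolation=cv2.INTER_CUBIC)[...,::-1])
E
```

```text
t: 6.2
tool_pos: [0.5222, 0.039, 0.0349]
tool_rot: [[0.999, -0.05, 0.003], [-0.05, -0.999, -0.001], [0.003, 0.001, -1.0]]
wrist_force: [-0.4, -1.2, 3.4]
width: 0.0449
t 6.2 jig tcp [ 6.6  1.6 34.9] F jig [ 1.2 -0.3  3.4] w 0.0449
t 6.2 jig tcp [ 6.6  1.6 34.9] F jig [ 1.2 -0.3  3.4] w 0.0449
[229.22126241 254.0888406 ]
```

View pics/t1.png

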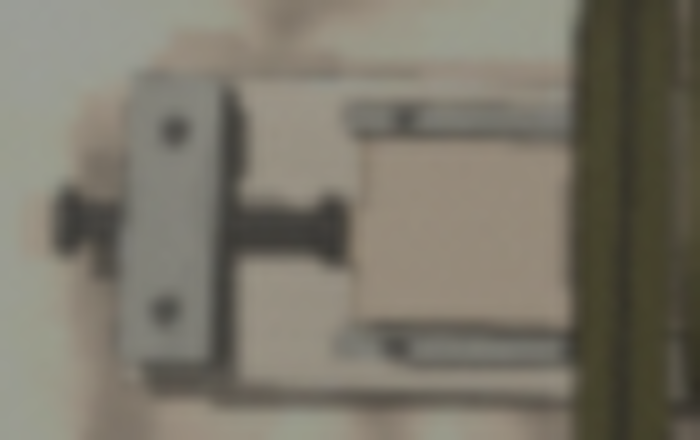

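Gap is now about 2–3 mm (head edge at col 347, plank end at col 358, 4 px per mm).

```bash
python3 -m jog '[{"x":0,"y":-0.2,"z":0,"rx":0,"ry":0,"rz":0,"hand":38},{"x":0,"y":-0.4,"z":0,"rx":0,"ry":0,"rz":0,"hand":38},{"x":0,"y":-0.6,"z":0,"rx":0,"ry":0,"rz":0,"hand":38},{"x":0,"y":-0.8,"z":0,"rx":0,"ry":0,"rz":0,"hand":38},{"x":0,"y":-1,"z":0,"rx":0,"ry":0,"rz":0,"hand":38},{"x":0,"y":-1.2,"z":0,"rx":0,"ry":0,"rz":0,"hand":38},{"x":0,"y":-1.2,"z":0,"rx":0,"ry":0,"rz":0,"hand":38},{"x":0,"y":-1.2,"z":0,"rx":0,"ry":0,"rz":0,"hand":38},{"x":0,"y":-1.2,"z":0,"rx":0,"ry":0,"rz":0,"hand":38},{"x":0,"y":-1.2,"z":0,"rx":0,"ry":0,"rz":0,"hand":38}]'
python3 st.py
```

```text
t: 7.25
tool_pos: [0.5222, 0.0402, 0.0348]
tool_rot: [[0.999, -0.05, 0.003], [-0.05, -0.999, -0.001], [0.003, 0.001, -1.0]]
wrist_force: [-0.1, -1.0, 3.3]
width: 0.0452
t 7.25 jig tcp [ 5.3  1.6 34.8] F jig [ 1.1 -0.   3.3] w 0.0452
```

```bash
python3 -m jog '[{"x":0,"y":-0.1,"z":0,"rx":0,"ry":0,"rz":0,"hand":38},{"x":0,"y":-0.2,"z":0,"rx":0,"ry":0,"rz":0,"hand":38},{"x":0,"y":-0.3,"z":0,"rx":0,"ry":0,"rz":0,"hand":38},{"x":0,"y":-0.4,"z":0,"rx":0,"ry":0,"rz":0,"hand":38},{"x":0,"y":-0.5,"z":0,"rx":0,"ry":0,"rz":0,"hand":38},{"x":0,"y":-0.6,"z":0,"rx":0,"ry":0,"rz":0,"hand":38},{"x":0,"y":-0.6,"z":0,"rx":0,"ry":0,"rz":0,"hand":38},{"x":0,"y":-0.6,"z":0,"rx":0,"ry":0,"rz":0,"hand":38},{"x":0,"y":-0.6,"z":0,"rx":0,"ry":0,"rz":0,"hand":38},{"x":0,"y":-0.6,"z":0,"rx":0,"ry":0,"rz":0,"hand":38}]'
python3 st.py
```

```text
t: 8.25
tool_pos: [0.5222, 0.0408, 0.0348]
tool_rot: [[0.999, -0.05, 0.003], [-0.05, -0.999, -0.001], [0.003, 0.001, -1.0]]
wrist_force: [-0.6, -1.4, 3.0]
width: 0.0447
t 8.25 jig tcp [ 4.7  1.5 34.8] F jig [ 1.4 -0.5  3. ] w 0.0447
```

```bash
python3 -m jog '[{"x":0,"y":-0.1,"z":0,"rx":0,"ry":0,"rz":0,"hand":38},{"x":0,"y":-0.2,"z":0,"rx":0,"ry":0,"rz":0,"hand":38},{"x":0,"y":-0.3,"z":0,"rx":0,"ry":0,"rz":0,"hand":38},{"x":0,"y":-0.4,"z":0,"rx":0,"ry":0,"rz":0,"hand":38},{"x":0,"y":-0.5,"z":0,"rx":0,"ry":0,"rz":0,"hand":38},{"x":0,"y":-0.6,"z":0,"rx":0,"ry":0,"rz":0,"hand":38},{"x":0,"y":-0.6,"z":0,"rx":0,"ry":0,"rz":0,"hand":38},{"x":0,"y":-0.6,"z":0,"rx":0,"ry":0,"rz":0,"hand":38},{"x":0,"y":-0.6,"z":0,"rx":0,"ry":0,"rz":0,"hand":38},{"x":0,"y":-0.6,"z":0,"rx":0,"ry":0,"rz":0,"hand":38}]' | grep -E "t:|force"
python3 st.py
```

```text
t: 9.25
tool_rot: [[0.999, -0.05, 0.003], [-0.05, -0.999, -0.001], [0.003, 0.001, -1.0]]
wrist_force: [0.6, -1.0, 3.1]
t 9.25 jig tcp [ 4.1  1.6 34.8] F jig [1.  0.6 3.1] w 0.0445
```

```bash
python3 -m jog '[{"x":0,"y":-0.1,"z":0,"rx":0,"ry":0,"rz":0,"hand":38},{"x":0,"y":-0.2,"z":0,"rx":0,"ry":0,"rz":0,"hand":38},{"x":0,"y":-0.3,"z":0,"rx":0,"ry":0,"rz":0,"hand":38},{"x":0,"y":-0.4,"z":0,"rx":0,"ry":0,"rz":0,"hand":38},{"x":0,"y":-0.5,"z":0,"rx":0,"ry":0,"rz":0,"hand":38},{"x":0,"y":-0.5,"z":0,"rx":0,"ry":0,"rz":0,"hand":38},{"x":0,"y":-0.5,"z":0,"rx":0,"ry":0,"rz":0,"hand":38},{"x":0,"y":-0.5,"z":0,"rx":0,"ry":0,"rz":0,"hand":38},{"x":0,"y":-0.5,"z":0,"rx":0,"ry":0,"rz":0,"hand":38},{"x":0,"y":-0.5,"z":0,"rx":0,"ry":0,"rz":0,"hand":38}]' | grep -E "t:|force"
python3 st.py
```

```text
t: 10.25
tool_rot: [[0.999, -0.05, 0.003], [-0.05, -0.999, -0.001], [0.003, 0.001, -1.0]]
wrist_force: [-0.1, -1.4, 3.3]
t 10.25 jig tcp [ 3.6  1.6 34.9] F jig [1.4 0.  3.3] w 0.0446
```

```bash
python3 -m jog '[{"x":0,"y":-0.1,"z":0,"rx":0,"ry":0,"rz":0,"hand":38},{"x":0,"y":-0.2,"z":0,"rx":0,"ry":0,"rz":0,"hand":38},{"x":0,"y":-0.3,"z":0,"rx":0,"ry":0,"rz":0,"hand":38},{"x":0,"y":-0.4,"z":0,"rx":0,"ry":0,"rz":0,"hand":38},{"x":0,"y":-0.5,"z":0,"rx":0,"ry":0,"rz":0,"hand":38},{"x":0,"y":-0.6,"z":0,"rx":0,"ry":0,"rz":0,"hand":38},{"x":0,"y":-0.6,"z":0,"rx":0,"ry":0,"rz":0,"hand":38},{"x":0,"y":-0.6,"z":0,"rx":0,"ry":0,"rz":0,"hand":38},{"x":0,"y":-0.6,"z":0,"rx":0,"ry":0,"rz":0,"hand":38},{"x":0,"y":-0.6,"z":0,"rx":0,"ry":0,"rz":0,"hand":38}]' | grep -E "force"
python3 st.py
```

```text
wrist_force: [-0.1, -1.3, 2.2]
t 11.25 jig tcp [ 2.9  1.6 34.9] F jig [ 1.3 -0.   2.2] w 0.0445
```

```bash
python3 -m jog '[{"x":0,"y":-0.1,"z":0,"rx":0,"ry":0,"rz":0,"hand":38},{"x":0,"y":-0.2,"z":0,"rx":0,"ry":0,"rz":0,"hand":38},{"x":0,"y":-0.3,"z":0,"rx":0,"ry":0,"rz":0,"hand":38},{"x":0,"y":-0.4,"z":0,"rx":0,"ry":0,"rz":0,"hand":38},{"x":0,"y":-0.4,"z":0,"rx":0,"ry":0,"rz":0,"hand":38},{"x":0,"y":-0.4,"z":0,"rx":0,"ry":0,"rz":0,"hand":38},{"x":0,"y":-0.4,"z":0,"rx":0,"ry":0,"rz":0,"hand":38},{"x":0,"y":-0.4,"z":0,"rx":0,"ry":0,"rz":0,"hand":38},{"x":0,"y":-0.4,"z":0,"rx":0,"ry":0,"rz":0,"hand":38},{"x":0,"y":-0.4,"z":0,"rx":0,"ry":0,"rz":0,"hand":38}]' | grep -E "force"
python3 st.py
```

```text
wrist_force: [-0.6, -5.0, 3.2]
t 12.25 jig tcp [ 2.9  1.6 34.9] F jig [ 5.1 -0.3  3.2] w 0.0446
```

Contact (5 N for a 0.4 mm shift, no travel). Raise to about 10 N.

```bash
python3 -m jog '[{"x":0,"y":-0.5,"z":0,"rx":0,"ry":0,"rz":0,"hand":38},{"x":0,"y":-0.6,"z":0,"rx":0,"ry":0,"rz":0,"hand":38},{"x":0,"y":-0.7,"z":0,"rx":0,"ry":0,"rz":0,"hand":38},{"x":0,"y":-0.8,"z":0,"rx":0,"ry":0,"rz":0,"hand":38},{"x":0,"y":-0.8,"z":0,"rx":0,"ry":0,"rz":0,"hand":38},{"x":0,"y":-0.8,"z":0,"rx":0,"ry":0,"rz":0,"hand":38},{"x":0,"y":-0.8,"z":0,"rx":0,"ry":0,"rz":0,"hand":38},{"x":0,"y":-0.8,"z":0,"rx":0,"ry":0,"rz":0,"hand":38},{"x":0,"y":-0.8,"z":0,"rx":0,"ry":0,"rz":0,"hand":38},{"x":0,"y":-0.8,"z":0,"rx":0,"ry":0,"rz":0,"hand":38}]' | grep -E "force"
python3 st.py
```

```text
wrist_force: [-0.6, -6.8, 3.1]
t 13.25 jig tcp [ 2.8  1.6 34.8] F jig [ 6.8 -0.2  3.1] w 0.0447
```

```bash
python3 -m jog '[{"x":0,"y":-0.8,"z":0,"rx":0,"ry":0,"rz":0,"hand":38},{"x":0,"y":-1,"z":0,"rx":0,"ry":0,"rz":0,"hand":38},{"x":0,"y":-1.2,"z":0,"rx":0,"ry":0,"rz":0,"hand":38},{"x":0,"y":-1.2,"z":0,"rx":0,"ry":0,"rz":0,"hand":38},{"x":0,"y":-1.2,"z":0,"rx":0,"ry":0,"rz":0,"hand":38},{"x":0,"y":-1.2,"z":0,"rx":0,"ry":0,"rz":0,"hand":38},{"x":0,"y":-1.2,"z":0,"rx":0,"ry":0,"rz":0,"hand":38},{"x":0,"y":-1.2,"z":0,"rx":0,"ry":0,"rz":0,"hand":38},{"x":0,"y":-1.2,"z":0,"rx":0,"ry":0,"rz":0,"hand":38},{"x":0,"y":-1.2,"z":0,"rx":0,"ry":0,"rz":0,"hand":38}]' | grep -E "force"
python3 st.py
```

```text
wrist_force: [-0.3, -8.1, 3.4]
t 14.25 jig tcp [ 2.9  1.6 34.9] F jig [8.1 0.1 3.4] w 0.0447
```

```bash
python3 -m jog '[{"x":0,"y":-1.2,"z":0,"rx":0,"ry":0,"rz":0,"hand":38},{"x":0,"y":-1.4,"z":0,"rx":0,"ry":0,"rz":0,"hand":38},{"x":0,"y":-1.6,"z":0,"rx":0,"ry":0,"rz":0,"hand":38},{"x":0,"y":-1.6,"z":0,"rx":0,"ry":0,"rz":0,"hand":38},{"x":0,"y":-1.6,"z":0,"rx":0,"ry":0,"rz":0,"hand":38},{"x":0,"y":-1.6,"z":0,"rx":0,"ry":0,"rz":0,"hand":38},{"x":0,"y":-1.6,"z":0,"rx":0,"ry":0,"rz":0,"hand":38},{"x":0,"y":-1.6,"z":0,"rx":0,"ry":0,"rz":0,"hand":38},{"x":0,"y":-1.6,"z":0,"rx":0,"ry":0,"rz":0,"hand":38},{"x":0,"y":-1.6,"z":0,"rx":0,"ry":0,"rz":0,"hand":38}]' | grep -E "force"
python3 st.py
```

```text
wrist_force: [0.3, -10.6, 4.4]
t 15.25 jig tcp [ 2.9  1.6 34.9] F jig [10.6  0.8  4.4] w 0.0447
```

```bash
python3 -m jog '[{"x":0,"y":-1.7,"z":0,"rx":0,"ry":0,"rz":0,"hand":38},{"x":0,"y":-1.7,"z":0,"rx":0,"ry":0,"rz":0,"hand":38},{"x":0,"y":-1.7,"z":0,"rx":0,"ry":0,"rz":0,"hand":38},{"x":0,"y":-1.7,"z":0,"rx":0,"ry":0,"rz":0,"hand":38},{"x":0,"y":-1.7,"z":0,"rx":0,"ry":0,"rz":0,"hand":38},{"x":0,"y":-1.7,"z":0,"rx":0,"ry":0,"rz":0,"hand":38},{"x":0,"y":-1.7,"z":0,"rx":0,"ry":0,"rz":0,"hand":38},{"x":0,"y":-1.7,"z":0,"rx":0,"ry":0,"rz":0,"hand":38},{"x":0,"y":-1.7,"z":0,"rx":0,"ry":0,"rz":0,"hand":38},{"x":0,"y":-1.7,"z":0,"rx":0,"ry":0,"rz":0,"hand":38}]' | grep -E "force"
python3 st.py
```

```text
wrist_force: [-1.2, -10.5, 3.9]
t 16.25 jig tcp [ 2.9  1.6 34.9] F jig [10.5 -0.7  3.9] w 0.0449
```

```bash
python3 -m jog '[{"x":0,"y":-0.5,"z":0,"rx":0,"ry":0,"rz":0,"hand":50},{"x":0,"y":0,"z":0,"rx":0,"ry":0,"rz":0,"hand":60},{"x":0,"y":0,"z":0,"rx":0,"ry":0,"rz":0,"hand":65},{"x":0,"y":0,"z":0,"rx":0,"ry":0,"rz":0,"hand":65},{"x":0,"y":0,"z":-10,"rx":0,"ry":0,"rz":0,"hand":65},{"x":0,"y":0,"z":-30,"rx":0,"ry":0,"rz":0,"hand":65},{"x":0,"y":0,"z":-60,"rx":0,"ry":0,"rz":0,"hand":65},{"x":0,"y":0,"z":-95,"rx":0,"ry":0,"rz":0,"hand":65},{"x":0,"y":0,"z":-120,"rx":0,"ry":0,"rz":0,"hand":65},{"x":0,"y":0,"z":-120,"rx":0,"ry":0,"rz":0,"hand":30}]' | grep -E "force"
python3 st.py "[270,0.7,150]"
```

```text
wrist_force: [0.0, 0.6, 0.7]
t 17.25 jig tcp [  1.1   4.5 160.6] F jig [-0.6 -0.   0.7] w 0.0519
shift mm [ -4.6 268.7  13.5] rotvec [ 0.0109 -0.0118  0.0025]
```

```bash
python3 -m jog '[{"x":0,"y":20,"z":-5,"rx":0.01,"ry":-0.01,"rz":0,"hand":0},{"x":-1,"y":55,"z":0,"rx":0.01,"ry":-0.01,"rz":0,"hand":0},{"x":-2,"y":90,"z":0,"rx":0.01,"ry":-0.01,"rz":0,"hand":0},{"x":-3,"y":125,"z":2,"rx":0.01,"ry":-0.01,"rz":0,"hand":0},{"x":-4,"y":160,"z":4,"rx":0.011,"ry":-0.012,"rz":0.002,"hand":0},{"x":-4.6,"y":195,"z":6,"rx":0.011,"ry":-0.012,"rz":0.002,"hand":0},{"x":-4.6,"y":230,"z":8,"rx":0.011,"ry":-0.012,"rz":0.002,"hand":0},{"x":-4.6,"y":255,"z":10,"rx":0.011,"ry":-0.012,"rz":0.002,"hand":0},{"x":-4.6,"y":270,"z":10,"rx":0.011,"ry":-0.012,"rz":0.002,"hand":0},{"x":-4.6,"y":270,"z":10,"rx":0.011,"ry":-0.012,"rz":0.002,"hand":0}]' | grep -E "force"
python3 st.py "[262,0.7,60]"
python3 - <<'E'
from plant import *
from st import jig,ux,uy,o
from h import *
import cv2
c=calibration("wrist");p,d=capture("wrist");np.savez("w2.npz",p=p,d=d,K=c["mtx"],T=c["pose"]);q,_=capture("top");
a=cv2.resize(q[232:284,205:405],None,fx=2.8,fy=2.8,interpolation=cv2.INTER_CUBIC)
cv2.imwrite("pics/w2.png",np.vstack([p,a])[...,::-1])
P=pts(d,c["mtx"],c["pose"]);J=((P-o)@np.c_[ux,uy,[0,0,1]])*1000
m=(J[...,2]>76)&(J[...,2]<90)&(abs(J[...,0]-232)<25)&(abs(J[...,1])<40);v,u=np.nonzero(m);print(len(v));print("px",u.min(),u.max(),v.min(),v.max(),"bar",J[m].min(0),J[m].max(0),np.median(J[m],0))
E
```

```text
wrist_force: [0.6, -0.4, 0.0]
t 18.25 jig tcp [272.2   0.3 152.9] F jig [0.4 0.6 0. ] w 0.0002
shift mm [  0.5 -10.2  92.9] rotvec [-0.0007  0.0012 -0.0017]
t 18.25 jig tcp [272.2   0.3 152.9] F jig [0.4 0.6 0. ] w 0.0002
1621
px 238 322 147 167 bar [225.55019126 -24.99700156  76.01683978] [237.29679843  25.03347536  84.92161647] [ 2.31141957e+02 -4.78732299e-02  8.18057517e+01]
```

View pics/w2.png

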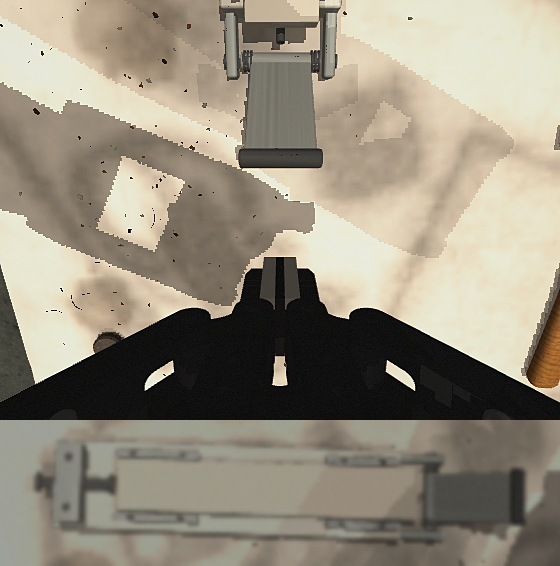

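Plank end touches the screw head; keeper is open, bar at jig x 231, y 0, and the fingers are lined up. Descend outside the bar.

```bash
python3 -m jog '[{"x":0,"y":0,"z":15,"rx":0,"ry":0,"rz":0,"hand":0},{"x":0,"y":0,"z":35,"rx":0,"ry":0,"rz":0,"hand":0},{"x":0,"y":0,"z":55,"rx":0,"ry":0,"rz":0,"hand":0},{"x":0,"y":0,"z":75,"rx":0,"ry":0,"rz":0,"hand":0},{"x":0,"y":0,"z":86,"rx":0,"ry":0,"rz":0,"hand":0},{"x":0,"y":-3,"z":88,"rx":0,"ry":0,"rz":0,"hand":0},{"x":0,"y":-8,"z":88,"rx":0,"ry":0,"rz":0,"hand":0},{"x":0,"y":-13,"z":88,"rx":0,"ry":0,"rz":0,"hand":0},{"x":0,"y":-17,"z":88,"rx":0,"ry":0,"rz":0,"hand":0},{"x":0,"y":-17,"z":88,"rx":0,"ry":0,"rz":0,"hand":0}]' | grep -E "force"
python3 st.py "[252,0,65]"
```

```text
wrist_force: [0.7, -0.1, 0.2]
t 19.35 jig tcp [253.    1.   66.1] F jig [0.  0.7 0.2] w 0.0005
shift mm [-0.9 -1.   1.1] rotvec [-0.0005 -0.0006  0.0012]
```

```bash
python3 -m jog '[{"x":-0.5,"y":-1,"z":0,"rx":0,"ry":0,"rz":0,"hand":0},{"x":-0.5,"y":-2,"z":0,"rx":0,"ry":0,"rz":0,"hand":0},{"x":-0.5,"y":-3,"z":0,"rx":0,"ry":0,"rz":0,"hand":0},{"x":-0.5,"y":-4,"z":0,"rx":0,"ry":0,"rz":0,"hand":0},{"x":-0.5,"y":-5,"z":0,"rx":0,"ry":0,"rz":0,"hand":0},{"x":-0.5,"y":-6,"z":0,"rx":0,"ry":0,"rz":0,"hand":0},{"x":-0.5,"y":-7,"z":0,"rx":0,"ry":0,"rz":0,"hand":0},{"x":-0.5,"y":-8,"z":0,"rx":0,"ry":0,"rz":0,"hand":0},{"x":-0.5,"y":-9,"z":0,"rx":0,"ry":0,"rz":0,"hand":0},{"x":-0.5,"y":-10,"z":0,"rx":0,"ry":0,"rz":0,"hand":0}]' | grep -E "force"
python3 st.py
```

```text
wrist_force: [-3.8, -12.6, 6.3]
t 20.35 jig tcp [246.7   0.9  67.8] F jig [12.8 -3.1  6.3] w -0.0003
```

Upward friction on the finger is adding to the force, so I'll follow the bar's arc upward.

```bash
python3 -m jog '[{"x":0,"y":-3,"z":0,"rx":0,"ry":0,"rz":0,"hand":0},{"x":0,"y":-3.5,"z":-1,"rx":0,"ry":0,"rz":0,"hand":0},{"x":0,"y":-4,"z":-2,"rx":0,"ry":0,"rz":0,"hand":0},{"x":0,"y":-5,"z":-3,"rx":0,"ry":0,"rz":0,"hand":0},{"x":0,"y":-6,"z":-4,"rx":0,"ry":0,"rz":0,"hand":0},{"x":0,"y":-7,"z":-5,"rx":0,"ry":0,"rz":0,"hand":0},{"x":0,"y":-8,"z":-6,"rx":0,"ry":0,"rz":0,"hand":0},{"x":0,"y":-9,"z":-6.5,"rx":0,"ry":0,"rz":0,"hand":0},{"x":0,"y":-10,"z":-7,"rx":0,"ry":0,"rz":0,"hand":0},{"x":0,"y":-10,"z":-7,"rx":0,"ry":0,"rz":0,"hand":0}]' | grep -E "force"
python3 st.py
```

```text
wrist_force: [-2.5, -7.1, 0.9]
t 21.35 jig tcp [238.3   0.8  75.1] F jig [ 7.2 -2.2  0.9] w 0.0003
```

```bash
python3 -m jog '[{"x":0,"y":-2.5,"z":-0.5,"rx":0,"ry":0,"rz":0,"hand":0},{"x":0,"y":-4,"z":-1,"rx":0,"ry":0,"rz":0,"hand":0},{"x":0,"y":-5.5,"z":-1.7,"rx":0,"ry":0,"rz":0,"hand":0},{"x":0,"y":-7,"z":-2.4,"rx":0,"ry":0,"rz":0,"hand":0},{"x":0,"y":-8.5,"z":-3,"rx":0,"ry":0,"rz":0,"hand":0},{"x":0,"y":-10,"z":-3.7,"rx":0,"ry":0,"rz":0,"hand":0},{"x":0,"y":-11.5,"z":-4.4,"rx":0,"ry":0,"rz":0,"hand":0},{"x":0,"y":-13,"z":-5,"rx":0,"ry":0,"rz":0,"hand":0},{"x":0,"y":-14.5,"z":-5.5,"rx":0,"ry":0,"rz":0,"hand":0},{"x":0,"y":-16,"z":-6,"rx":0,"ry":0,"rz":0,"hand":0}]' | grep -E "force"
python3 st.py
```

```text
wrist_force: [-0.3, -6.6, 3.3]
t 22.35 jig tcp [224.4   1.8  82.6] F jig [6.7 0.  3.3] w -0.0001
```

```bash
python3 -m jog '[{"x":0,"y":-2.5,"z":-0.3,"rx":0,"ry":0,"rz":0,"hand":0},{"x":0,"y":-4,"z":-0.8,"rx":0,"ry":0,"rz":0,"hand":0},{"x":0,"y":-5.5,"z":-1.2,"rx":0,"ry":0,"rz":0,"hand":0},{"x":0,"y":-7,"z":-1.7,"rx":0,"ry":0,"rz":0,"hand":0},{"x":0,"y":-8.5,"z":-2,"rx":0,"ry":0,"rz":0,"hand":0},{"x":0,"y":-10,"z":-2.4,"rx":0,"ry":0,"rz":0,"hand":0},{"x":0,"y":-11,"z":-2.8,"rx":0,"ry":0,"rz":0,"hand":0},{"x":0,"y":-12,"z":-3.2,"rx":0,"ry":0,"rz":0,"hand":0},{"x":0,"y":-13,"z":-3.5,"rx":0,"ry":0,"rz":0,"hand":0},{"x":0,"y":-14,"z":-4,"rx":0,"ry":0,"rz":0,"hand":0}]' | grep -E "force"
python3 st.py
```

```text
wrist_force: [0.3, -4.4, 1.9]
t 23.35 jig tcp [210.4   2.1  86.6] F jig [4.4 0.5 1.9] w 0.0
```

```bash
python3 -m jog '[{"x":-0.5,"y":-2.5,"z":0,"rx":0,"ry":0,"rz":0,"hand":0},{"x":-0.5,"y":-4,"z":-0.3,"rx":0,"ry":0,"rz":0,"hand":0},{"x":-0.5,"y":-5.5,"z":-0.5,"rx":0,"ry":0,"rz":0,"hand":0},{"x":-0.5,"y":-7,"z":-0.7,"rx":0,"ry":0,"rz":0,"hand":0},{"x":-0.5,"y":-8.5,"z":-1,"rx":0,"ry":0,"rz":0,"hand":0},{"x":-0.5,"y":-10,"z":-1,"rx":0,"ry":0,"rz":0,"hand":0},{"x":-0.5,"y":-11.5,"z":-1,"rx":0,"ry":0,"rz":0,"hand":0},{"x":-0.5,"y":-13,"z":-1,"rx":0,"ry":0,"rz":0,"hand":0},{"x":-0.5,"y":-14,"z":-1,"rx":0,"ry":0,"rz":0,"hand":0},{"x":-0.5,"y":-15,"z":-1,"rx":0,"ry":0,"rz":0,"hand":0}]' | grep -E "force"
python3 st.py
```

```text
wrist_force: [0.1, -1.7, 0.1]
t 24.35 jig tcp [195.1   1.4  87.2] F jig [1.7 0.2 0.1] w 0.0
```

```bash
python3 -m jog '[{"x":0,"y":-1,"z":0,"rx":0,"ry":0,"rz":0,"hand":0},{"x":0,"y":-2,"z":0,"rx":0,"ry":0,"rz":0,"hand":0},{"x":0,"y":-3,"z":0,"rx":0,"ry":0,"rz":0,"hand":0},{"x":0,"y":-4,"z":0,"rx":0,"ry":0,"rz":0,"hand":0},{"x":0,"y":-5,"z":0,"rx":0,"ry":0,"rz":0,"hand":0},{"x":0,"y":-6,"z":0,"rx":0,"ry":0,"rz":0,"hand":0},{"x":0,"y":-7,"z":0,"rx":0,"ry":0,"rz":0,"hand":0},{"x":0,"y":-8,"z":0,"rx":0,"ry":0,"rz":0,"hand":0},{"x":0,"y":-9,"z":0,"rx":0,"ry":0,"rz":0,"hand":0},{"x":0,"y":-9,"z":0,"rx":0,"ry":0,"rz":0,"hand":0}]' | grep -E "force"
python3 st.py
```

```text
wrist_force: [0.5, -0.5, -0.6]
t 25.35 jig tcp [185.9   1.3  87. ] F jig [ 0.5  0.5 -0.6] w 0.0002
```

Force is near zero, so it is close to the snap point. Next, 0.4 mm per row, and a check of the bar by depth from the top camera.

```bash
python3 -m jog '[{"x":0,"y":-0.4,"z":0,"rx":0,"ry":0,"rz":0,"hand":0},{"x":0,"y":-0.8,"z":0,"rx":0,"ry":0,"rz":0,"hand":0},{"x":0,"y":-1.2,"z":0,"rx":0,"ry":0,"rz":0,"hand":0},{"x":0,"y":-1.6,"z":0,"rx":0,"ry":0,"rz":0,"hand":0},{"x":0,"y":-2,"z":0,"rx":0,"ry":0,"rz":0,"hand":0},{"x":0,"y":-2.4,"z":0,"rx":0,"ry":0,"rz":0,"hand":0},{"x":0,"y":-2.8,"z":0,"rx":0,"ry":0,"rz":0,"hand":0},{"x":0,"y":-3.2,"z":0,"rx":0,"ry":0,"rz":0,"hand":0},{"x":0,"y":-3.6,"z":0,"rx":0,"ry":0,"rz":0,"hand":0},{"x":0,"y":-4,"z":0,"rx":0,"ry":0,"rz":0,"hand":0}]' | grep -E "force"
python3 st.py
cat > bar.py <<'E'
from plant import *
from st import ux,uy,o
from h import *
d=capture("wrist")[1];c=calibration("wrist");P=pts(d,c["mtx"],c["pose"]);J=((P-o)@np.c_[ux,uy,[0,0,1]])*1000
m=(d>0)&(J[...,2]>60)&(J[...,2]<125)&(J[...,0]>60)&(J[...,0]<250)&(abs(J[...,1])<26);Q=J[m]
for a in range(60,250,10):
    s=Q[(Q[:,0]>=a)&(Q[:,0]<a+10)]
    if len(s):print(a,len(s),np.round(np.percentile(s[:,2],[10,90])),end=" | ")
E
python3 bar.py
```

```text
wrist_force: [0.1, 0.3, -0.1]
t 26.35 jig tcp [181.8   1.3  86.9] F jig [-0.3  0.  -0.1] w 0.0001
t 26.35 jig tcp [181.8   1.3  86.9] F jig [-0.3  0.  -0.1] w 0.0001
130 3536 [ 97. 101.] | 140 751 [71. 99.] | 150 183 [62. 67.] | 160 128 [113. 124.] | 170 2649 [ 97. 124.] | 180 140 [124. 125.] | 190 28 [124. 125.] |
```

Bar is at jig x ≈138, z ≈95, so the keeper is at about 1.08 rad: it has sprung over without the fingers following. Backing off outward.

```bash
python3 -m jog '[{"x":0,"y":5,"z":0,"rx":0,"ry":0,"rz":0,"hand":0},{"x":0,"y":15,"z":0,"rx":0,"ry":0,"rz":0,"hand":0},{"x":0,"y":30,"z":0,"rx":0,"ry":0,"rz":0,"hand":0},{"x":0,"y":50,"z":-5,"rx":0,"ry":0,"rz":0,"hand":0},{"x":0,"y":70,"z":-20,"rx":0,"ry":0,"rz":0,"hand":0},{"x":0,"y":85,"z":-40,"rx":0,"ry":0,"rz":0,"hand":0},{"x":0,"y":90,"z":-65,"rx":0,"ry":0,"rz":0,"hand":0},{"x":0,"y":90,"z":-90,"rx":0,"ry":0,"rz":0,"hand":0},{"x":0,"y":90,"z":-100,"rx":0,"ry":0,"rz":0,"hand":0},{"x":0,"y":90,"z":-100,"rx":0,"ry":0,"rz":0,"hand":0}]' | grep -E "force"
python3 bar.py
python3 - <<'E'
from plant import *
import cv2,numpy as np
p,_=capture("wrist");q,_=capture("top")
a=cv2.resize(q[232:284,205:405],None,fx=2.8,fy=2.8,interpolation=cv2.INTER_CUBIC)
cv2.imwrite("pics/end.png",np.vstack([p,a])[...,::-1])
E
```

```text
wrist_force: [0.6, -0.1, -0.9]
t 27.4 jig tcp [271.6   2.  190.1] F jig [ 0.1  0.6 -0.9] w -0.0001
140 1611 [68. 85.] | 150 327 [61. 65.] |
```

View pics/end.png

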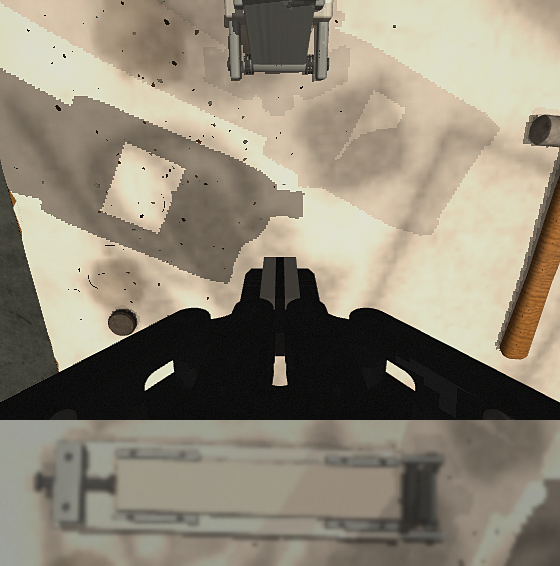

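The last picture shows the keeper leaning on the plank's end (inset cols 400–437) and the plank end on the screw head (col 117). The gripper is clear of everything.

```bash
python3 -c "
from plant import *
print(hand_in())"
```

```text
the job is handed in; nothing more can be done
None
```

The plank is home on the stop screw and the keeper has sprung over onto its end. I handed the job in at about 27.5 s.

- **Plank:** I gripped it in the bed gap and slid it about 32 mm until it butted on the screw. I pressed it there at 10.5–10.6 N at the wrist for over a second, then let go. About 1 N of that was sliding friction. The highest reading was 10.6 N, but I only had readings at the end of each one-second move.
- **Keeper:** I pushed the bar with closed fingers. The level push read 12.8 N in the push direction at the start, with about 6 N of upward friction (about 14.6 N in all), so I followed the bar's arc upward. The force then sank to zero. The fingers stopped at the snap point and the keeper went over by itself. I did not touch it again.

**Last checks:**
- A depth reading put the bar about 32 mm inward of the hinge, which is a keeper angle of about 1.08 rad and inside the expected range. It was taken just after the snap, so the keeper may still have been moving.
- The final top view shows the plank end on the screw head and the keeper on the plank, with wrist force near zero.
- The keeper's holding force was not measured.
- The bystander tools were never approached, but I did not re-measure their positions.

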